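Present the panel blank over the edge of the ledge

TASK

Push the aluminium panel along the wooden ledge, toward the robot, until both of its holes hang clear past the near edge while its red line is still on the ledge, and leave it lying with its left side snug along the dark guide rail. Only push it with the fingertips: do not pinch or lift it, and leave the small things standing around it where they are.

Things in the scene. Friction and masses are not known exactly. Their poses are not given: they have to be found in the camera images.
- ledge: fixed wooden bench riser, 230 mm deep (x), 220 mm wide (y), flat top 45 mm above the table; origin at the centre of its underside. Its -x end is the near edge, facing the robot (turned up to 17 degrees); +y is its left. A dark steel guide rail, 14 mm wide, rising 12 mm above the top, runs the full length of its left side; the rail's inner face is at y = +96 mm
- lip (a point): middle of the ledge's upper near edge: 115 mm toward -x from the ledge's origin and 45 mm above it; axes as the ledge's
- rail (a point): foot of the guide rail's inner face, half-way along the ledge: y = +96 mm, z = 45 mm in the ledge's frame; axes as the ledge's
- panel: loose aluminium plate, 120 mm long (x), 100 mm wide (y), 6 mm thick, about 0.2 kg, flat on the ledge, slightly askew, clear of the rail; origin at the centre of its underside. Two 10 mm through holes near its leading (-x) end, at x -44, y +30 and -30 mm. A 3 mm red line crosses it at x -15 mm, 45 mm behind its leading edge. Its +y side goes to the rail
- hole_left (a point): centre of the panel's left hole (10 mm across), at its top face: x -44, y +30 mm on the panel
- hole_right (a point): centre of the panel's right hole (10 mm across), at its top face: x -44, y -30 mm on the panel
- line_left (a point): left end of the red line on the panel: x -15, y +50 mm on the panel
- line_right (a point): right end of the red line on the panel: x -15, y -50 mm on the panel
- corner_near (a point): the panel's leading left corner, half-way through its thickness: x -60, y +50 mm on the panel
- corner_far (a point): the panel's rear left corner, half-way through its thickness: x +60, y +50 mm on the panel
- eraser: white eraser with blue sleeve, 20x42x12 mm, on the table just right of the ledge; origin at the centre of its underside; to be left alone
- bobbin: bobbin of copper wire with black flanges, 31 mm across, 24 mm high, standing on the table right of the ledge; origin at the centre of its underside; to be left alone
- big_weight: flat pale brass-coloured slotted weight, 33 mm across, 10 mm high, on the table left of the ledge; origin at the centre of its underside; to be left alone
- cap_nut: black cap nut, 24 mm across, 17 mm high, on the table left of the ledge; origin at the centre of its underside; to be left alone
- small_weight: flat pale brass-coloured slotted weight, 27 mm across, 8 mm high, standing on the ledge's top in its far right corner, centre about 88 mm to the right of and 95 mm beyond the ledge's centre; origin at the centre of its underside; to be left alone
There are look-alikes about, which are no part of the job. Several things have the shape of the panel; the one meant has the colours described above.

How it is judged:
By the outcome, as a careful person would: the job done as asked, in the order asked, and still so for the second after the job is handed in, with the robot touching nothing.
It also fails if it takes over 48 s, if anything falls off the work surface, if the arm or the gripper's body presses on something with over 40 N, if the wrist force passes 120 N, or if a joint passes its speed limit or range.

ROBOT

A 7-joint arm with a two-finger parallel gripper is mounted at the origin on a cart in front of the work surface, level with it; the furniture and walls round the work are solid. World frame = base frame: x ahead of the robot, y to its left, z up, the work surface at z = 0. Lengths are in m, angles in rad, forces in N, time in s.
With the tool pointing down it reaches from about 0.425 to 0.825 m from the base axis. Payload 3.6 kg.
Tool frame: the origin (TCP) lies between the finger pads; the fingertips stand 22 mm ahead of it and the grasp point (between the pads) lies 3 mm ahead of it; z points along the fingers, x is the direction in which the jaws open and shut, and the axes are right-handed (so a half turn about z gives the same grasp; the last joint's range is limited). The gripper opens to 85 mm and grips with 20 to 120 N. Pads are 22 mm wide; open, the fingers measure 114 mm over their backs; the gripper's body (76 mm by 85 mm) begins 54 mm behind the grasp point. The pads swing forward as they close: fully open they stand 13 mm farther back than shut.
Start: joints at [1.28, 0.615, -0.013, 1.423, 0.008, 1.103, -0.04], TCP at [0.17, -0.627, 0.253] pointing down, gripper open.
Joint ranges: [-3.12, 3.12], [-0.3, 2.06], [-1.34, 1.32], [0.26, 2.42], [-1.36, 4.5], [0.01, 1.98], [-2.84, 2.84]. Speed limits (rad/s): [2.79, 2.79, 3.14, 3.14, 3.14, 3.14, 3.14].

INTERFACE

Orientations are given as a rotation vector (axis times angle).
In Python, from cell import observe, eyes, bot gives the robot as it stands. The module is installed in compiled form; this text tells all that it offers.
- The arm moves only by the tool play_rows, never from a script. Its argument "targets" is a list of rows, each a list of 4 numbers: the shift along the tool's x, y, z each as a share of 0.05 m, from -1 to 1, then the turn about the tool's z as a share of 0.08 rad, from -1 to 1. In form: [[tx, ty, tz, spin], ...]. A call has 1 to 12 rows; each row shifts and turns the commanded pose from where the row before left it, along the tool's axes as they then stand; what a row does not reach is not made up. A row lasts 1/10 s, in which the tool goes at most 50 mm and 8.59 degrees, less where a joint would pass 70% of its speed; a pose out of reach is approached as far as the arm can. A call with a number of a shift or a turn outside -1 to 1 is refused whole. A call with a gripper value outside its range is refused whole. "hand" is the opening, from 0 (shut) to 1 (fully open), set as the call begins (left out, the last holds). The fingers move at their own pace and stop on an object; "squeeze" is the grip in N (left out, the last holds). Time passes only in rows, so rows that do not move let the fingers close. It gives the time, the measured TCP pose, the force and the opening at its end, in the units of the state.
- observe(): the state, without advancing time (a new reading comes with each control period).
- eyes.read_camera(name): name is "scene" or "top" or "wrist"; returns (picture, depth): 400x640x3 uint8, red, green, blue; 400x640 float32, m along the optical axis (not along the pixel's ray), 0 where there is no reading.
- eyes.get_calibration(name): a dict with "intrinsics" (3x3 intrinsics, pixels), "dist" ([k1, k2, p1, p2, k3] as OpenCV has them; the pictures are not rectified), "rvec" (rotation vector, rad) and "tvec" (3), from world to camera coordinates, as OpenCV has them; the wrist camera has in their place "tool_from_camera" (4x4, takes a point from camera to tool coordinates, whose origin is the TCP and whose axes are the tool frame's). Camera axes: x right, y down, z forward; pixel columns grow to the right and rows downward; lengths in m; the calibration is good to about 2 mm. A picture is of the moment at which its call begins: read the wrist's pose just before it. get_calibration takes no time and is no camera call.
- bot.finish_job(): hands the job in, once; it reports no verdict.
The state is a dict: "time_s": time; "joint_positions": joint angles; "dq": joint speeds; "tau": joint torques, N m; "ee_pos": TCP position; "orientation": TCP orientation; "contact_force": force on the tool from outside, world axes, zero at the start; "torque": the same for the moment, N m; "opening": finger opening in m.
Only numpy, scipy, OpenCV 4.12 (cv2) and the standard library are available. Lean on these libraries where they do the work, as an engineer would, in place of code of your own. Each camera call takes 0.05 s, during which the arm holds its last target. There are 200 camera calls.

## Working session

There is one attempt and no reset: what is moved stays moved. The work goes in short steps, Python scripts to look and compute and a tool call to move; the robot and the scene stay as the last step left them, time stands still between calls to the robot, and variables do not carry over. Pictures are saved under pics/ and viewed, about 8 in all and at most 12, crops included, and the job is handed in when it is done.

Besides the shell and the picture viewer there is one more tool, called after "Emit:" by a JSON object that holds its "name" and its "arguments". play_rows: Moves the arm, as the interface text tells. Its arguments: {"type":"object","properties":{"targets":{"type":"array"},"hand":{"type":"number"},"squeeze":{"type":"number"}},"required":["targets"]}

```bash
mkdir -p pics; cat > h.py <<'E'
import numpy as np, cv2
from cell import observe, eyes, bot
def look(n,name):
    s=observe(); p,d=eyes.read_camera(n); cv2.imwrite(f'pics/{name}.png',p[:,:,::-1]); np.savez(f'pics/{name}.npz',p=p,d=d,pos=s['ee_pos'],ori=s['orientation']); return p,d,s
def cam(n,s=None):
    c=eyes.get_calibration(n); K=np.array(c['intrinsics']);D=np.array(c['dist'])
    if 'rvec' in c:
        R=cv2.Rodrigues(np.array(c['rvec'],float))[0].T; t=-R@np.array(c['tvec']).ravel()
    else:
        T=np.array(c['tool_from_camera']); Rt=cv2.Rodrigues(np.array(s['orientation'],float))[0]
        R=Rt@T[:3,:3]; t=Rt@T[:3,3]+np.array(s['ee_pos'])
    return K,D,R,t
def onplane(uv,z,c):
    K,D,R,t=c; u=cv2.undistortPoints(np.array(uv,float).reshape(-1,1,2),K,D).reshape(-1,2)
    r=np.c_[u,np.ones(len(u))]@R.T; return t+r*((z-t[2])/r[:,2])[:,None]
def proj(P,c):
    K,D,R,t=c; return cv2.projectPoints(np.array(P,float).reshape(-1,1,3),cv2.Rodrigues(R.T)[0],-R.T@t,K,D)[0].reshape(-1,2)
E
python3 - <<'E'
from h import *
a,_,s=look('scene','s0'); b,_,_=look('top','t0')
print(s); cv2.imwrite('pics/both.png',np.vstack([b[:,:,::-1]]))
E
```

```text
{'time_s': 0.0, 'joint_positions': array([ 1.28048626,  0.61588804, -0.0126273 ,  1.42491138,  0.00808477,
        1.10337881, -0.04041255]), 'dq': array([-0.00205699, -0.0008999 , -0.00032295,  0.00061143,  0.00100671,
       -0.0001082 ,  0.00116374]), 'tau': array([ 3.69785421e-04, -4.69219995e+01,  2.59664571e-01, -1.71039230e+01,
        1.00323994e-02,  9.50916263e-03,  1.80890021e-05]), 'ee_pos': array([ 0.16932904, -0.62682406,  0.25215412]), 'orientation': array([-2.49315299,  1.90897342,  0.00317672]), 'contact_force': array([ 0.57057712, -0.29476054, -0.29582885]), 'torque': array([ 0.0614346 , -0.00702837, -0.03795394]), 'opening': 0.0857026476521436}
```

View pics/t0.png

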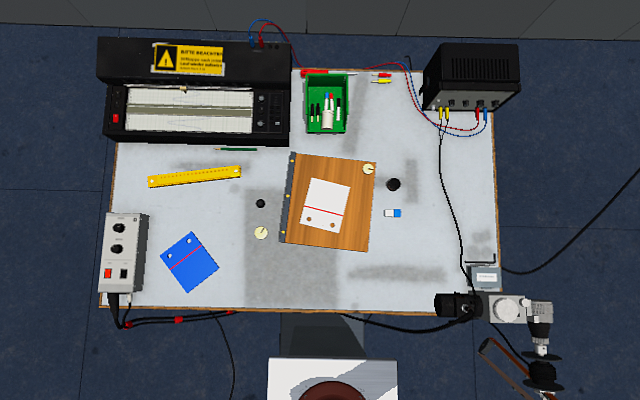

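View pics/s0.png

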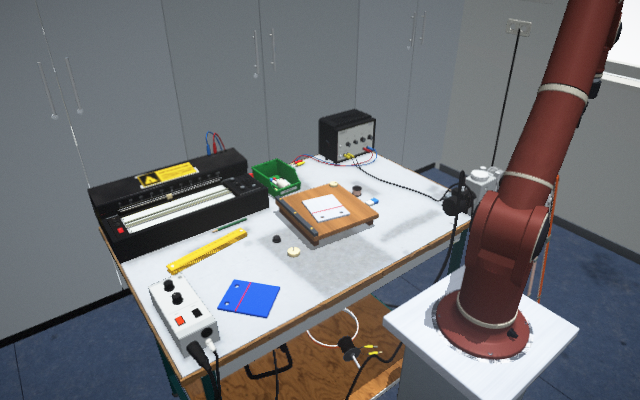

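The top view shows two plates shaped like the panel. The grey-white one with a red line is at (326,205), on the wooden ledge, with holes at about (309,218) and (331,226). A blue one is at (190,262), on the table. The grey one on the ledge fits the description. I'll confirm it in a crop and measure.

```bash
cat > m.py <<'E'
from h import *
def measure(n,p,s=None,dbg=None):
    c=cam(n,s); hsv=cv2.cvtColor(p,cv2.COLOR_RGB2HSV); H,S,V=[hsv[:,:,i].astype(int) for i in range(3)]
    wood=((H>5)&(H<22)&(S>90)&(V>60)).astype(np.uint8)
    k,l,st,ce=cv2.connectedComponentsWithStats(wood); 
    roi=np.zeros_like(wood); roi[148:258,278:382]=1
    w=wood*roi if n=='top' else wood
    k,l,st,_=cv2.connectedComponentsWithStats(w); i=1+np.argmax(st[1:,4]); w=(l==i).astype(np.uint8)
    cn=max(cv2.findContours(w,cv2.RETR_EXTERNAL,cv2.CHAIN_APPROX_NONE)[0],key=cv2.contourArea)
    hull=cv2.convexHull(cn); inside=np.zeros_like(w); cv2.fillPoly(inside,[hull],1)
    pan=(inside>0)&(S<60)&(V>120)|((inside>0)&((H<6)|(H>170))&(S>90)&(V>120))
    pan=cv2.morphologyEx(pan.astype(np.uint8),cv2.MORPH_CLOSE,np.ones((3,3)))
    k,l,st,_=cv2.connectedComponentsWithStats(pan); i=1+np.argmax(st[1:,4])
    pc=max(cv2.findContours((l==i).astype(np.uint8),cv2.RETR_EXTERNAL,cv2.CHAIN_APPROX_NONE)[0],key=cv2.contourArea)
    P=onplane(pc.reshape(-1,2),.051,c)[:,:2]; W=onplane(cn.reshape(-1,2),.045,c)[:,:2]
    rp=cv2.minAreaRect((P*1000).astype(np.float32)); rw=cv2.minAreaRect((W*1000).astype(np.float32))
    red=((l==i)&((H<6)|(H>170))&(S>90)); rr=np.argwhere(red)[:,::-1]
    R=onplane(rr,.051,c)[:,:2]*1000
    return rp,rw,R,c
E
python3 - <<'E'
from m import *
p=np.load('pics/t0.npz')['p']
rp,rw,R,c=measure('top',p)
print('panel',rp,'\n',cv2.boxPoints(rp).round(1)); print('wood',rw,'\n',cv2.boxPoints(rw).round(1))
v=cv2.fitLine(R.astype(np.float32),cv2.DIST_HUBER,0,.01,.01).ravel();print('red',v,np.degrees(np.arctan2(v[1],v[0])))
print(onplane([(309,218),(331,226)],.051,c))
print('px mm',np.linalg.norm(np.diff(onplane([(320,200),(321,200)],.05,c),axis=0))*1000)
print('rail corners px->z57',onplane([(292,152),(281,242)],.057,c))
cv2.imwrite('pics/c0.png',cv2.resize(p[140:265,230:415,::-1],None,fx=4,fy=4,interpolation=cv2.INTER_CUBIC))
s=observe();print(cv2.Rodrigues(np.array(s['orientation']))[0].round(3)); print(eyes.get_calibration('wrist')['tool_from_camera'])
E
```

```text
panel ((526.96240234375, 28.407695770263672), (101.07653045654297, 119.91156005859375), 76.97039031982422) 
 [[457.2  -7.3]
 [574.  -34.3]
 [596.8  64.1]
 [479.9  91.2]]
wood ((536.2880249023438, 12.855552673339844), (206.47683715820312, 229.4949188232422), 84.68897247314453) 
 [[ 412.5  -79.3]
 [ 641.  -100.6]
 [ 660.1  105. ]
 [ 431.6  126.3]]
red [2.2663075e-01 9.7398072e-01 5.1224054e+02 3.1248781e+01] 76.90121
[[0.49239012 0.06617517 0.051     ]
 [0.47382956 0.01118088 0.051     ]]
px mm 2.5075180950314055
rail corners px->z57 [[0.65857134 0.11334518 0.057     ]
 [0.4313155  0.13311547 0.057     ]]
[[ 0.261 -0.965 -0.001]
 [-0.965 -0.261  0.002]
 [-0.002  0.    -1.   ]]
[[ 9.99999789e-01 -6.49056239e-04 -6.74449643e-08  1.20984641e-03]
 [ 6.23171434e-04  9.60090054e-01  2.79690366e-01 -7.09664613e-02]
 [-1.81470024e-04 -2.79690307e-01  9.60090256e-01 -1.20267743e-01]
 [ 0.00000000e+00  0.00000000e+00  0.00000000e+00  1.00000000e+00]]
```

View pics/c0.png

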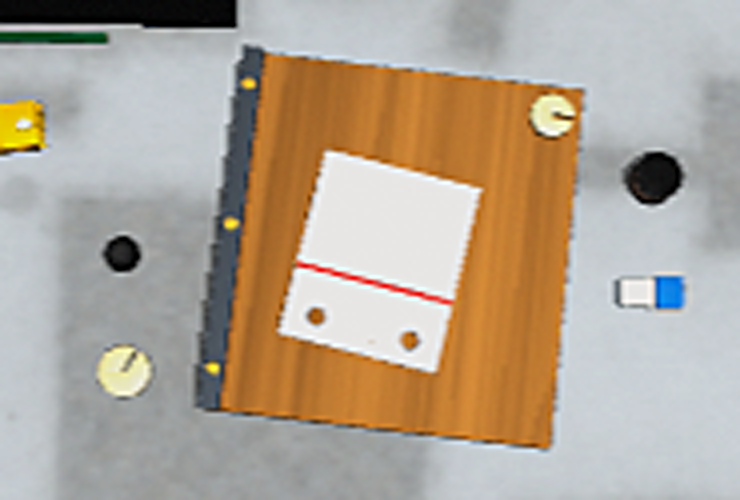

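The crop confirms it: grey-white plate, red line, and two holes at the near end, lying on the wood beside the dark rail. The sizes check out too: panel 101×120 mm, wood 206×229 mm. The ledge is yawed about −5.3° and the panel about −13°. First move: shut the fingers, align with the ledge and go to a point above the panel's right side.

Emit:
{"name": "play_rows", "arguments": {"targets": [[0, 0, 0, 0.89], [0, 0, 0, 0.89], [0, 0, 0, 0.89], [0, 0, 0, 0.89], [0, 0, 0, 0.89], [0, 0, 0, 0]], "hand": 0, "squeeze": 20}}

```text
time_s: 0.7
ee_pos: [0.1696, -0.6271, 0.2526]
orientation: [-2.117, 2.321, 0.002]
contact_force: [-0.0, 0.3, -0.1]
opening: 0.0001
```

Emit:
{"name": "play_rows", "arguments": {"targets": [[-0.6, -0.32, 0, 0], [-0.6, -0.32, 0, 0], [-0.6, -0.32, 0, 0], [-0.6, -0.32, 0, 0], [-0.6, -0.32, 0, 0], [-0.6, -0.32, 0, 0], [-0.6, -0.32, 0, 0], [-0.6, -0.32, 0, 0], [-0.6, -0.32, 0, 0], [-0.6, -0.32, 0, 0]]}}

```text
time_s: 1.7
ee_pos: [0.357, -0.3422, 0.2533]
orientation: [-2.119, 2.32, 0.0]
contact_force: [0.6, -0.9, 0.8]
opening: 0.0002
```

Emit:
{"name": "play_rows", "arguments": {"targets": [[-0.6, -0.32, 0, 0], [-0.6, -0.32, 0, 0], [-0.6, -0.32, 0, 0], [-0.6, -0.32, 0, 0], [-0.6, -0.32, 0, 0], [-0.6, -0.32, 0, 0], [-0.6, -0.32, 0, 0], [-0.6, -0.32, 0, 0], [-0.6, -0.32, 0, 0], [-0.4, -0.4, 0, 0], [0, 0, 0, 0], [0, 0, 0, 0]]}}

```text
time_s: 2.9
ee_pos: [0.5462, -0.0696, 0.2529]
orientation: [2.118, -2.318, -0.001]
contact_force: [0.1, -0.5, 0.5]
opening: 0.0
```

```bash
python3 - <<'E'
from h import *
p,d,s=look('wrist','w1'); c=cam('wrist',s); print(s['ee_pos'],s['orientation'])
ex=np.array([.9957,-.0927,0]);ey=np.array([.0927,.9957,0]);o=np.array([.5369,.0198,0])
L=lambda x,y,z:o+ex*x/1e3+ey*y/1e3+[0,0,z/1e3]
for q in [(-115,96,45),(115,96,45),(-115,-110,45),(115,-110,45)]: print(q,proj(L(*q),c).round(0))
K,D,R,t=c; print(t)
# depth check
for uv in [(320,200),(150,200),(100,300)]:
    print(uv,d[uv[1],uv[0]],onplane([uv],.051,c).round(4))
E
```

```text
[ 0.54620237 -0.06964941  0.25286666] [ 2.11845030e+00 -2.31833914e+00 -9.95704100e-04]
(-115, 96, 45) [[179. 277.]]
(115, 96, 45) [[152.  96.]]
(-115, -110, 45) [[332. 278.]]
(115, -110, 45) [[335.  94.]]
[ 0.61734509 -0.0770869   0.37304409]
(320, 200) 0.34070903 [[ 0.5234 -0.0728  0.051 ]]
(150, 200) 0.38904375 [[0.5422 0.1335 0.051 ]]
(100, 300) 0.43534583 [[0.4064 0.2456 0.051 ]]
```

View pics/w1.png

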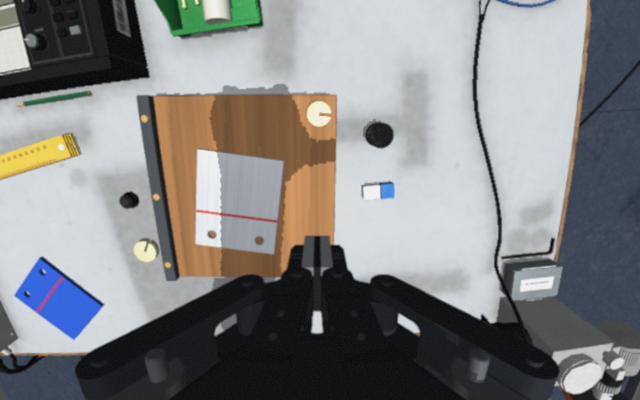

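The wrist view agrees with the top view: the predicted rail-foot corners (179,277) and (152,96) sit where the rail foot is seen. The panel is at (238,200). Next I'll descend to the right of the panel and push it left.

Emit:
{"name": "play_rows", "arguments": {"targets": [[0, 0.1, 0.6, 0], [0, 0.1, 0.6, 0], [0, 0, 0.6, 0], [0, 0, 0.6, 0], [0, 0, 0.6, 0], [0, 0, 0.4, 0], [0, 0, 0.2, 0], [0, 0, 0, 0], [0, 0, 0, 0]]}}

```text
time_s: 3.85
ee_pos: [0.5369, -0.0696, 0.0742]
orientation: [-2.115, 2.322, -0.002]
contact_force: [-0.0, -0.3, -0.3]
opening: -0.0001
```

Emit:
{"name": "play_rows", "arguments": {"targets": [[0, 0, 0.09, 0], [0, 0, 0, 0], [-0.2, 0, 0, 0], [-0.2, 0, 0, 0], [-0.1, 0, 0, 0], [-0.1, 0, 0, 0], [-0.1, 0, 0, 0], [-0.1, 0, 0, 0], [-0.1, 0, 0, 0], [-0.1, 0, 0, 0], [0, 0, 0, 0]]}}

```text
time_s: 4.95
ee_pos: [0.5412, -0.018, 0.0689]
orientation: [-2.118, 2.32, 0.001]
contact_force: [0.0, -1.1, 0.8]
opening: -0.0001
```

```bash
cat > w.py <<'E'
from h import *
import sys
def L(P):
    ex=np.array([.9957,-.0927]);ey=np.array([.0927,.9957]);o=np.array([.5369,.0198]); d=P[...,:2]-o
    return np.stack([d@ex,d@ey],-1)*1e3
p,d,s=look('top',sys.argv[1]); c=cam('top')
print(s['ee_pos'].round(4),'tcpL',L(s['ee_pos']).round(1),'F',s['contact_force'].round(2))
hsv=cv2.cvtColor(p,cv2.COLOR_RGB2HSV).astype(int);H,S,V=hsv[...,0],hsv[...,1],hsv[...,2]
r=((H<6)|(H>170))&(S>90)&(V>80); r[:150]=0;r[270:]=0;r[:,:270]=0;r[:,385:]=0
q=np.argwhere(r)[:,::-1]; R=L(onplane(q,.051,c)); v=cv2.fitLine(R.astype(np.float32),cv2.DIST_HUBER,0,.01,.01).ravel()
t=(R-v[2:])@v[:2]; print('red n',len(q),'yaw',np.degrees(np.arctan(-v[0]/v[1])),'ends',v[2:]+v[:2]*t.min(),v[2:]+v[:2]*t.max())
cv2.imwrite(f'pics/{sys.argv[1]}c.png',cv2.resize(p[140:275,250:400,::-1],None,fx=4,fy=4,interpolation=cv2.INTER_CUBIC))
E
python3 w.py t1
```

```text
[ 0.5412 -0.018   0.0689] tcpL [  7.8 -37.3] F [ 0.02 -1.07  0.78]
red n 601 yaw -77.10046 ends [-161.53691081 -107.34712804] [137.45626152 -38.87109169]
```

View pics/t1c.png

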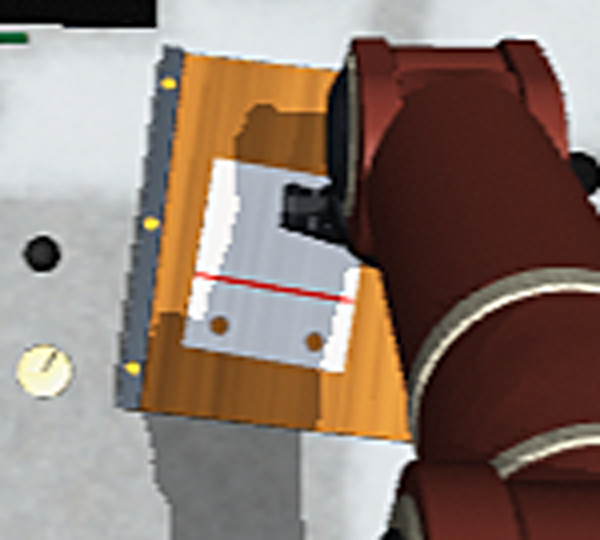

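The panel is moving left and straightening, with the finger against its right side at about (315,210) in the crop. I'll push on to the rail.

Emit:
{"name": "play_rows", "arguments": {"targets": [[-0.06, 0, 0, 0], [-0.06, 0, 0, 0], [-0.06, 0, 0, 0], [-0.06, 0, 0, 0], [-0.06, 0, 0, 0], [0, 0, 0, 0]]}}

```text
time_s: 5.6
ee_pos: [0.5424, -0.0033, 0.0688]
orientation: [-2.118, 2.32, 0.001]
contact_force: [0.0, 0.5, 0.1]
opening: 0.0004
```

```bash
sed -i 's/(S>90)&(V>80)/(S>150)\&(V>150)/' w.py; python3 w.py t2
```

```text
[ 0.5424 -0.0033  0.0688] tcpL [  7.6 -22.5] F [0.05 0.51 0.07]
red n 58 yaw 35.36729 ends [-53.30931885  67.17752691] [  84.60655506 -127.12376912]
```

```bash
sed -i 's/R=L(onplane(q,.051,c));/R=L(onplane(q,.051,c)); R=R[(abs(R[:,1])<100)\&(R[:,0]<5)];/; s/^p,d,s=look.*$/p,d,s=look("top",sys.argv[1]); c=cam("top")/' w.py; python3 w.py t3
```

```text
[ 0.5424 -0.0033  0.0688] tcpL [  7.6 -22.5] F [-0.33 -0.19  0.65]
red n 56 yaw 1.2503729 ends [-34.37101572  81.48225121] [-32.2939908  -13.67805184]
```

Emit:
{"name": "play_rows", "arguments": {"targets": [[-0.04, 0, 0, 0], [-0.04, 0, 0, 0], [0, 0, 0, 0]]}}

```text
time_s: 6.0
ee_pos: [0.5429, -0.0001, 0.0689]
orientation: [-2.117, 2.321, -0.0]
contact_force: [-0.1, -1.4, 0.3]
opening: 0.0001
```

```bash
python3 w.py t4
```

```text
[ 5.429e-01 -1.000e-04  6.890e-02] tcpL [  7.8 -19.2] F [-0.13 -1.36  0.28]
red n 56 yaw 1.7827108 ends [-35.20892597  83.69476846] [-32.25553285 -11.19574212]
```

Emit:
{"name": "play_rows", "arguments": {"targets": [[-0.04, 0, 0, 0], [-0.04, 0, 0, 0], [-0.04, 0, 0, 0], [-0.03, 0, 0, 0], [0, 0, 0, 0]]}}

```text
time_s: 6.55
ee_pos: [0.5433, 0.0067, 0.0688]
orientation: [2.116, -2.321, 0.0]
contact_force: [0.0, -3.2, 0.5]
opening: -0.0
```

Emit:
{"name": "play_rows", "arguments": {"targets": [[-0.03, 0, 0, 0], [-0.03, 0, 0, 0], [0, 0, 0, 0]]}}

```text
time_s: 6.85
ee_pos: [0.543, 0.0072, 0.0688]
orientation: [2.112, -2.321, 0.002]
contact_force: [-0.6, -7.5, 1.5]
opening: -0.0002
```

```bash
python3 w.py t5
```

```text
[0.543  0.0072 0.0688] tcpL [  7.2 -12. ] F [-0.6  -7.48  1.47]
red n 51 yaw 2.3076043 ends [-37.08481553  91.07603366] [-33.26252093  -3.77685165]
```

Contact with the rail at about 7.5 N. I'll back off, go up and over to behind the panel, and check with the wrist camera.

Emit:
{"name": "play_rows", "arguments": {"targets": [[0.15, 0, 0, 0], [0.15, 0, 0, 0], [0, 0, -0.6, 0], [0, 0, -0.7, 0], [0, 0, -0.7, 0], [-0.36, -0.3, 0, 0], [-0.36, -0.3, 0, 0], [-0.36, -0.3, 0, 0], [-0.36, -0.28, 0, 0], [0, 0, 0, 0], [0, 0, 0, 0]]}}

```text
time_s: 8.0
ee_pos: [0.6073, 0.0622, 0.1685]
orientation: [2.118, -2.32, -0.002]
contact_force: [0.3, -1.5, 0.1]
opening: 0.0002
```

```bash
python3 w.py t6; python3 - <<'E'
from h import *
p,d,s=look('wrist','w2')
cv2.imwrite('pics/w2c.png',cv2.resize(p[60:340,100:560,::-1],None,fx=1.7,fy=1.7))
E
```

```text
[0.6073 0.0622 0.1685] tcpL [66.2 48.8] F [ 0.28 -1.48  0.12]
red n 10 yaw -2.982898 ends [-37.76705064  73.50693814] [-36.85068386  91.0926895 ]
```

View pics/w2.png

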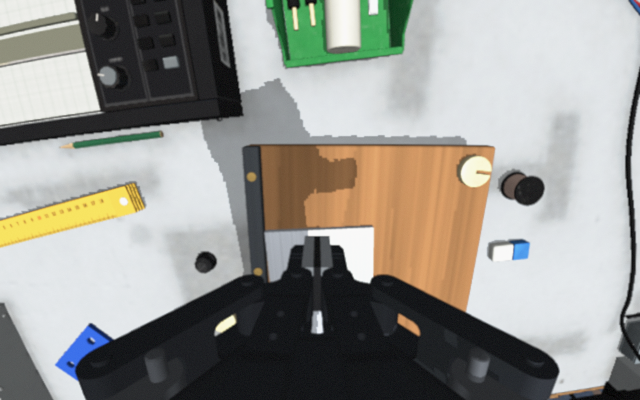

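The wrist view shows the panel's left side along the rail and its rear edge from about (264,231) to (373,226). I'll compute that edge.

```bash
python3 - <<'E'
from h import *
f=np.load('pics/w2.npz'); s=dict(ee_pos=f['pos'],orientation=f['ori']); c=cam('wrist',s); g=f['p'].astype(int)
ex=np.array([.9957,-.0927]);ey=np.array([.0927,.9957]);o=np.array([.5369,.0198])
L=lambda P:np.c_[(P[:,:2]-o)@ex,(P[:,:2]-o)@ey]*1e3
# rear edge: saturation change per column
S=cv2.cvtColor(f['p'],cv2.COLOR_RGB2HSV)[...,1].astype(int)
pts=[(u,215+np.argmax(S[215:240,u]<70)) for u in list(range(268,300,3))+list(range(335,370,3))]
P=L(onplane(pts,.051,c)); print(P[[0,5,10,11,15,-1]].round(1)); k=np.polyfit(P[:,1],P[:,0],1); print('yaw',-np.degrees(np.arctan(k[0])))
v=[(np.argmax(S[r,330:400]>90)+330,r) for r in range(232,262,4)]; P=L(onplane(v,.051,c)); print('right side',P.round(1)); 
far=[(u,135+np.argmax(S[135:160,u]>90)) for u in range(290,480,10)]; P=L(onplane(far,.045,c)); print('ledge far edge slope deg',-np.degrees(np.arctan(np.polyfit(P[:,1],P[:,0],1)[0])),P[:,0].mean())
print(L(onplane([(262,200),(262,229)],.045,c)).round(1))
E
```

```text
[[39.6 91.1]
 [40.6 77.3]
 [41.6 63.6]
 [42.6 29.9]
 [42.5 19. ]
 [43.5 -0.2]]
yaw 2.478666743731338
right side [[37.6 -6. ]
 [33.6 -6.2]
 [29.6 -6.5]
 [25.5 -6.7]
 [21.5 25.8]
 [17.3 -7.2]
 [13.1 -7.5]
 [ 8.9 -7.7]]
ledge far edge slope deg 0.0060126146584723724 115.66093232989289
[[66.4 96.2]
 [38.1 97.8]]
```

The panel is about 2.5° off: its rear corner is at the rail and its front is a few mm away. Pushing the rear edge right of centre will both advance it and close that gap.

Emit:
{"name": "play_rows", "arguments": {"targets": [[0.14, 0, 0.4, 0], [0.14, 0, 0.4, 0], [0, 0, 0.5, 0], [0, 0, 0.4, 0], [0, 0, 0.29, 0], [0, 0, 0, 0], [0, 0, 0, 0]]}}

```text
time_s: 8.8
ee_pos: [0.6065, 0.0472, 0.0696]
orientation: [-2.116, 2.322, -0.0]
contact_force: [-1.0, 0.1, 0.2]
opening: -0.0001
```

Emit:
{"name": "play_rows", "arguments": {"targets": [[0, 0.1, 0, 0], [0, 0.1, 0, 0], [0, 0.1, 0, 0], [0, 0.1, 0, 0], [0, 0.1, 0, 0], [0, 0.1, 0, 0], [0, 0.1, 0, 0], [0, 0, 0, 0]]}}

```text
time_s: 9.6
ee_pos: [0.5711, 0.0509, 0.0696]
orientation: [2.117, -2.321, -0.0]
contact_force: [1.0, 1.0, 0.5]
opening: -0.0002
```

```bash
python3 w.py t7
```

```text
[0.5711 0.0509 0.0696] tcpL [31.1 34.2] F [1.03 1.01 0.45]
red n 32 yaw -0.99191844 ends [-54.97960446  58.71309108] [-54.37156866  93.83130343]
```

View pics/t7c.png

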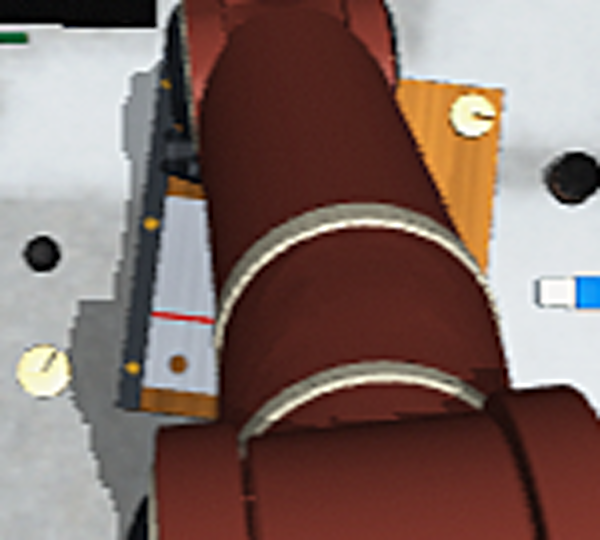

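The panel slides along the rail; its red line is now at about (183,317) in the crop, x ≈ −55. It needs another 47 mm or so.

Emit:
{"name": "play_rows", "arguments": {"targets": [[0, 0.1, 0, 0], [0, 0.1, 0, 0], [0, 0.1, 0, 0], [0, 0.1, 0, 0], [0, 0.1, 0, 0], [0, 0.1, 0, 0], [0, 0.1, 0, 0], [0, 0.1, 0, 0], [0, 0.05, 0, 0], [0, 0, 0, 0]]}}

```text
time_s: 10.65
ee_pos: [0.5284, 0.0549, 0.0693]
orientation: [2.116, -2.32, -0.002]
contact_force: [0.2, -1.3, 0.4]
opening: -0.0003
```

```bash
python3 w.py t8
```

```text
[0.5284 0.0549 0.0693] tcpL [-11.7  34.2] F [ 0.15 -1.25  0.43]
red n 29 yaw -2.5609019 ends [-98.41979265  63.47648612] [-97.07898834  93.45469969]
```

Emit:
{"name": "play_rows", "arguments": {"targets": [[0, 0.07, 0, 0], [0, 0, 0, 0], [0, -0.2, 0, 0], [0, -0.2, 0, 0], [0, 0, -0.6, 0], [0, 0, -0.7, 0], [0, 0, -0.7, 0], [0.5, 0, 0, 0], [0.5, 0, 0, 0], [0.5, 0, 0, 0], [0.5, 0, 0, 0]]}}

```text
time_s: 11.8
ee_pos: [0.537, -0.0474, 0.1695]
orientation: [-2.117, 2.321, 0.0]
contact_force: [0.6, -0.4, 0.3]
opening: -0.0002
```

Emit:
{"name": "play_rows", "arguments": {"targets": [[0.5, 0, 0, 0], [0.5, 0, 0, 0], [0.5, 0, 0, 0], [0, 0, -0.5, 0], [0, 0, -0.5, 0], [0, 0, 0, 0], [0, 0, 0, 0]]}}

```text
time_s: 12.5
ee_pos: [0.5301, -0.1211, 0.2196]
orientation: [-2.116, 2.321, -0.001]
contact_force: [-0.7, 1.0, 0.3]
opening: 0.0001
```

```bash
python3 w.py t9; python3 - <<'E'
from h import *
p,d,s=look('wrist','w3')
E
```

```text
[ 0.5301 -0.1211  0.2196] tcpL [   6.3 -141. ] F [-0.74  1.    0.31]
red n 38 yaw 0.035111494 ends [-100.98683473   92.83238405] [-100.92765606   -3.73678268]
```

View pics/t9c.png

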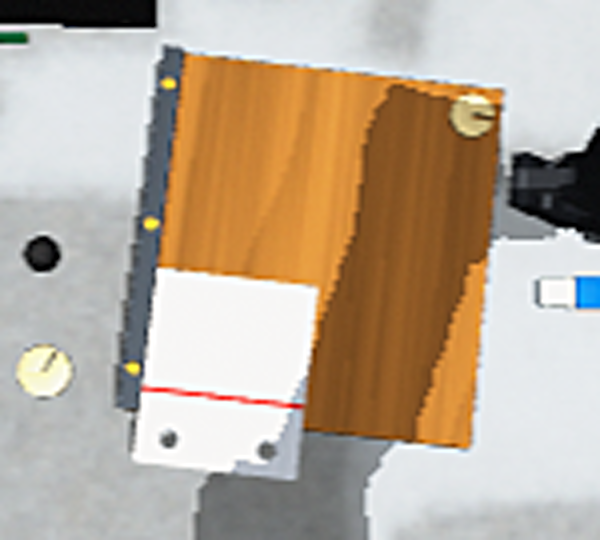

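The top view shows the panel along the rail with yaw ≈ 0°. Both holes, at (168,439) and (266,451), are past the edge. The red line is at x ≈ −101, on the ledge, whose edge is at −115. I'll finish with a light press from the right, opposite the rail, to make it snug.

Emit:
{"name": "play_rows", "arguments": {"targets": [[-0.4, 0.4, 0, 0], [-0.4, 0.4, 0, 0], [-0.4, 0.4, 0, 0], [-0.4, 0.37, 0, 0], [-0.3, 0, 0.5, 0], [0, 0, 0.6, 0], [0, 0, 0.6, 0], [0, 0, 0.6, 0], [0, 0, 0.5, 0], [0, 0, 0.2, 0], [0, 0, 0, 0], [0, 0, 0, 0]]}}

```text
time_s: 13.8
ee_pos: [0.4602, -0.0191, 0.0692]
orientation: [2.117, -2.321, -0.001]
contact_force: [0.3, 0.8, -0.5]
opening: 0.0002
```

```bash
python3 w.py t10
```

```text
[ 0.4602 -0.0191  0.0692] tcpL [-72.7 -45.8] F [ 0.31  0.83 -0.54]
red n 51 yaw 0.9517228 ends [-101.61989771   92.83642823] [-99.34635914 -44.02294165]
```

Emit:
{"name": "play_rows", "arguments": {"targets": [[-0.15, 0, 0, 0], [-0.15, 0, 0, 0], [-0.1, 0, 0, 0], [-0.1, 0, 0, 0], [-0.05, 0, 0, 0], [-0.04, 0, 0, 0], [0, 0, 0, 0], [0, 0, 0, 0]]}}

```text
time_s: 14.65
ee_pos: [0.4629, 0.01, 0.0693]
orientation: [2.116, -2.322, 0.0]
contact_force: [0.0, 0.1, 0.4]
opening: 0.0001
```

Emit:
{"name": "play_rows", "arguments": {"targets": [[-0.03, 0, 0, 0], [-0.03, 0, 0, 0], [-0.03, 0, 0, 0], [0, 0, 0, 0]]}}

```text
time_s: 15.05
ee_pos: [0.4634, 0.015, 0.0693]
orientation: [-2.117, 2.321, 0.0]
contact_force: [-0.2, -0.5, -1.1]
opening: 0.0
```

Emit:
{"name": "play_rows", "arguments": {"targets": [[-0.03, 0, 0, 0], [-0.03, 0, 0, 0], [0, 0, 0, 0]]}}

```text
time_s: 15.35
ee_pos: [0.4636, 0.016, 0.0693]
orientation: [2.114, -2.322, 0.002]
contact_force: [0.9, -4.6, -0.9]
opening: -0.0002
```

Emit:
{"name": "play_rows", "arguments": {"targets": [[-0.03, 0, 0, 0], [-0.03, 0, 0, 0], [0, 0, 0, 0]]}}

```text
time_s: 15.65
ee_pos: [0.4636, 0.0163, 0.0693]
orientation: [2.109, -2.323, 0.005]
contact_force: [-0.1, -10.0, -0.2]
opening: -0.0001
```

The last step raised the force to 10 N with only 0.3 mm of motion, so the panel is hard against the rail. I'll back off and check.

Emit:
{"name": "play_rows", "arguments": {"targets": [[0.1, 0, 0, 0], [0.3, 0, 0, 0], [0.3, 0, 0, 0], [0, 0, -0.6, 0], [0, 0, -0.8, 0], [0, 0, -0.8, 0], [0.4, -0.6, -0.6, 0], [0.6, -0.7, 0, 0], [0.6, -0.4, 0, 0], [0, 0, 0, 0], [0, 0, 0, 0]]}}

```text
time_s: 16.75
ee_pos: [0.5378, -0.1012, 0.2089]
orientation: [-2.116, 2.322, 0.003]
contact_force: [-0.9, 0.3, 0.5]
opening: 0.0
```

```bash
python3 w.py t11; python3 - <<'E'
from h import *
p,d,s=look('wrist','w4'); print(s['ee_pos'])
cv2.imwrite('pics/w4c.png',cv2.resize(p[100:340,60:380,::-1],None,fx=2.4,fy=2.4,interpolation=cv2.INTER_CUBIC))
E
```

```text
[ 0.5378 -0.1012  0.2089] tcpL [  12.1 -120.4] F [-0.88  0.32  0.53]
red n 40 yaw 0.14021444 ends [-100.99436503   92.8340354 ] [-100.75803502   -3.73721739]
[ 0.53740479 -0.10001135  0.20882571]
```

View pics/w4c.png

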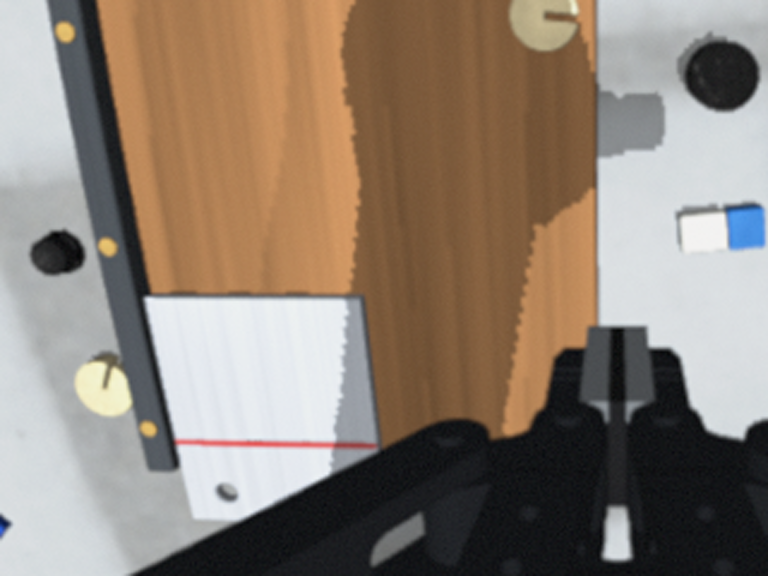

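The wrist crop shows the panel's left side along the rail with no wood showing between them. The left hole, at (227,491), is past the edge (the rail ends at y ≈ 468), and the red line, at y ≈ 443, is still on the ledge. The neighbouring things haven't moved. I'm handing in.

```bash
python3 -c "
from cell import bot; print(bot.finish_job())"
```

```text
the job is handed in; nothing more can be done
None
```

The job is handed in at about 17 s of the 48 s allowed; no verdict was reported. Using only the shut fingertips, I pushed the panel left to the rail, then along it toward the robot. I finished with a light press from the right.

**Last checks:**
- **Red line:** it is about 14 mm inside the near edge, so still on the ledge.
- **Holes:** their centres are about 15 mm past the near edge, which leaves about 10 mm clear.
- **Rail:** the panel lies parallel to the rail within about 0.2°. The final press rose to 10 N with only 0.3 mm of motion, and no gap showed in the last pictures.
- **Other things:** both small weights, the nut, bobbin and eraser looked where they were at the start. I checked these by eye only.

**One disagreement:** after the first side push the wrist camera showed the panel about 2.5° askew, even though it was already pressing on the rail. The later pushes corrected this. Yaw readings taken while the arm partly hid the line scattered by a degree or two, so I relied on the unobstructed ones.

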